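# Set a display stand's telescopic leg to its length mark

## Robot

A 6-joint arm with a two-finger parallel gripper is mounted at the origin on a cart in front of the work surface, level with it; the furniture and walls round the work are solid. World frame = base frame: x ahead of the robot, y to its left, z up, the work surface at z = 0. Lengths are in m, angles in rad, forces in N, time in s.
With the tool pointing down it reaches from about 0.425 to 0.95 m from the base axis. Payload 3.5 kg.
Tool frame: the origin (TCP) lies between the finger pads; the fingertips stand 17 mm ahead of it and the grasp point (between the pads) lies 2 mm behind it (r.tips_ahead is the distance from the TCP to the fingertips, in m); z points along the fingers, y is the line along which they close (so a half turn about z gives the same grasp; the last joint's range is limited). The gripper opens to 85 mm and grips with 20 to 120 N. Pads are 22 mm wide; open, the fingers measure 114 mm over their backs; the gripper's body (76 mm by 85 mm) begins 54 mm behind the grasp point. The pads swing forward as they close: fully open they stand 13 mm farther back than shut.
Start: joints at [-1.418, 0.286, 1.577, -0, 1.279, -0.15], TCP at [0.201, -0.644, 0.248] pointing down, gripper open.
Joint ranges: [-2.77, 2.77], [-0.9, 2.22], [0.21, 2.48], [-1.53, 4.67], [0.24, 2.81], [-2.84, 2.84]. Speed limits (rad/s): [2.79, 2.79, 3.14, 3.14, 3.14, 3.14].

## Interface

Orientations are given as a 3x3 rotation matrix whose columns are the frame's x, y, z axes.
In Python, from station import r gives the robot as it stands.
- The arm moves only by the tool send_rows, never from a script. Its argument "moves" is a list of rows, each a list of 4 numbers: the shift along the world's x, y, z in mm, then the turn about the world's z in rad. A call has exactly 10 rows; each row shifts and turns the commanded pose from where the row before left it; what a row does not reach is not made up. A row lasts 1/10 s, in which the tool goes at most 50 mm and 8.59 degrees, less where a joint would pass 70% of its speed; a pose out of reach is approached as far as the arm can. A call with a gripper value outside its range is refused whole. "fingers" is the closure in counts, from 0 (fully open) to 255 (shut), set as the call begins (left out, the last holds). The fingers move at their own pace and stop on an object; "grip_force" is the grip in N (left out, the last holds). Time passes only in rows, so rows that do not move let the fingers close, or fill a call up. It gives the time, the measured TCP pose, the force, the opening and the grip force at its end, in the units of the state.
- r.get_obs(): the state, without advancing time (a new reading comes with each control period).
- r.read_camera(name): name is "scene" or "top" or "wrist"; returns (picture, depth): 400x640x3 uint8, red, green, blue; 400x640 float32, m along the optical axis (not along the pixel's ray), 0 where there is no reading.
- r.camera_info(name): a dict with "camera_matrix" (3x3 intrinsics, pixels), "D" ([k1, k2, p1, p2, k3] as OpenCV has them; the pictures are not rectified), "world_to_cam" (4x4, takes a point from world to camera coordinates); the wrist camera has in their place "mount" (4x4, takes a point from camera to tool coordinates, whose origin is the TCP and whose axes are the flange's). Camera axes: x right, y up, looking along -z (the intrinsics and any distortion apply to the point x, -y, -z); pixel columns grow to the right and rows downward; lengths in m; the calibration is good to about 2 mm. A picture is of the moment at which its call begins: read the wrist's pose just before it. camera_info takes no time and is no camera call.
- r.close_job(): hands the job in; it is judged then, once.
The state is a dict: "time": time; "joint_positions": joint angles; "joint_vel": joint speeds; "joint_torque": joint torques, N m; "tcp_pos": TCP position; "tool_rot": TCP orientation; "ft_force": force on the tool from outside, world axes, zero at the start; "ft_torque": the same for the moment, N m; "opening": opening from 0.0 (shut) to 1.0 (fully open); "grasp_force": force on a finger pad.
Only numpy, scipy, OpenCV 4.12 (cv2) and the standard library are available. Lean on these libraries where they do the work, as an engineer would, in place of code of your own. Each camera call takes 0.05 s, during which the arm holds its last target. There are 200 camera calls.

## Task

The sprung telescopic leg of the display stand lying on the counter is too long: push its wide foot in until the foot's front face is level with the upright edge of the mark clip, and while you hold it there swing the cam lever fully shut, so that it lies along the leg. Do not start closing the lever before the leg is at the mark, nor let the leg slip off the mark while you close it. Finish while still holding the foot at the mark against its spring, and leave the other things on the counter where they are.

Things in the scene. Friction and masses are not known exactly. Their poses are not given: they have to be found in the camera images.
- stand: leg on an oak board (155 x 60 x 12 mm), fixed. Origin on the counter under the tube's axis; +x along the tube away from the foot (away from the robot), +y to its left. Dark outer tube, 29 mm thick, 38 mm up, x = 12 to 102 mm, saddle tops at 58 mm; black collar (37 mm) at x = -2 to 30 mm with an ear at +y that carries the lever. The 19 mm inner leg comes out toward -x, over the counter's edge.
- foot (a point): the leg's foot: upright grey plate across the leg's end, 10 mm thick (x), 118 mm wide, 32 mm high. Origin on its front face (the flat face toward the robot, -x) on the leg's axis, 38 mm above the counter; axes as the stand's. From there it spans y = -72 to +46 mm, z = -16 to +16 mm (22 to 54 mm above the counter). Push it anywhere on its front face.
- sliding_leg (a joint): how far the leg is pushed in along the stand's +x, m: 0 fully out (front face at stand x = -100 mm), where a spring drives it whenever it is not held; 0.060 fully in. The spring pushes back with about 3.6 N at 0 and 60 N per m more; the shut lever does not hold the leg, the hand must.
- mark: the length mark: small dark clip (14 x 15 mm), fixed on the rule rail beside the foot's +y end, with a thin upright plate 10 mm wide up to 54 mm above the counter. Origin on the counter below the plate's front edge (its -x face), which is the mark; axes as the stand's. At the mark the foot's front face has the same stand x as this edge: 14 to 54 mm in from fully out.
- cam_lever (a joint): angle of the cam lever, rad: 0 shut (along the leg, pointing to stand -x, against a stop), at most 0.52 open; as it opens its tip swings toward stand -y, across above the foot. It stays where it is left; about 2 N at mid-length moves it. Starts 0.36 to 0.48 open.
- lever_tip (a point): centre of the knob (15 mm wide, 12 mm high) at the lever's free end, 63 mm above the counter, 138 mm from the pivot. The arm is a bar 9 mm wide, 58 to 68 mm above the counter: it passes 4 mm above the foot and reaches out in front of it, so an upright finger in front of the foot can press the foot and the lever's side at once.
- lever_pivot (a point): the cam lever's vertical pivot axis, at stand x = 14 mm, y = 40 mm, 63 mm above the counter
- tamper: bystander: loose coffee tamper standing on its steel base, 58 mm wide, 82 mm high, origin under its centre; leave it where it is
- stamp: bystander: loose hand stamp, 30 x 30 x 60 mm, origin under its centre; leave it where it is
- truffle: bystander: loose round chocolate truffle, 28 mm wide, 22 mm high, origin under its centre; leave it where it is

How it is judged:
By the outcome, as a careful person would: the job done as asked, in the order asked, and still so for the second after the job is handed in, while the arm keeps its last pose, push and grip.
It also fails if it takes over 54 s, if anything falls off the work surface, if the arm or the gripper's body presses on something with over 40 N, if the wrist force passes 120 N, or if a joint passes its speed limit or range.

## Working session

There is one attempt and no reset: what is moved stays moved. The work goes in short steps, Python scripts to look and compute and a tool call to move; the robot and the scene stay as the last step left them, time stands still between calls to the robot, and variables do not carry over. Pictures are saved under pics/ and viewed, at most 10 in all, crops included, and the job is handed in when it is done.

Besides the shell and the picture viewer there is one more tool, called after "Request:" as name(argument=value, ...), one argument or row to a line, values as JSON. send_rows: Moves the arm, as the interface text tells. Its arguments: {"type":"object","properties":{"moves":{"type":"array"},"fingers":{"type":"number"},"grip_force":{"type":"number"}},"required":["moves"]}

```bash
mkdir -p pics; ls
python3 - <<'E'
from station import r
import cv2,numpy as np
for n in("scene","top"):
    p,d=r.read_camera(n); np.savez(f"pics/{n}0.npz",p=p,d=d); cv2.imwrite(f"pics/{n}0.png",p[:,:,::-1])
    i=r.camera_info(n); print(n,i["camera_matrix"],i["D"],i["world_to_cam"])
o=r.get_obs(); print(o["time"],o["tool_rot"],o["tcp_pos"],r.tips_ahead)
E
```

```text
pics
scene [[361.36590696   0.         324.76315783]
 [  0.         361.36590696 195.58253362]
 [  0.           0.           1.        ]] [-0.08516845  0.          0.          0.          0.        ] [[ 0.65599893 -0.75472044  0.00790342 -0.54288869]
 [ 0.3685721   0.32946373  0.8692573  -0.13905418]
 [-0.65865014 -0.56731888  0.49429675 -0.7433937 ]
 [ 0.          0.          0.          1.        ]]
top [[466.19577529   0.         319.58922562]
 [  0.         466.19577529 202.17817131]
 [  0.           0.           1.        ]] [-0.12402865  0.          0.          0.          0.        ] [[ 0.02784465 -0.99945182 -0.01790922 -0.30151662]
 [ 0.99473622  0.02593693  0.09913186 -0.4583697 ]
 [-0.098613   -0.02057524  0.99491313 -0.86604501]
 [ 0.          0.          0.          1.        ]]
0.1 [[ 9.54515391e-01  2.98161483e-01 -3.15324855e-04]
 [ 2.98161456e-01 -9.54513034e-01  2.14803044e-03]
 [ 3.39478258e-04 -2.14434584e-03 -9.99997643e-01]] [ 0.20122806 -0.64372673  0.24703972] 0.017
```

View pics/top0.png

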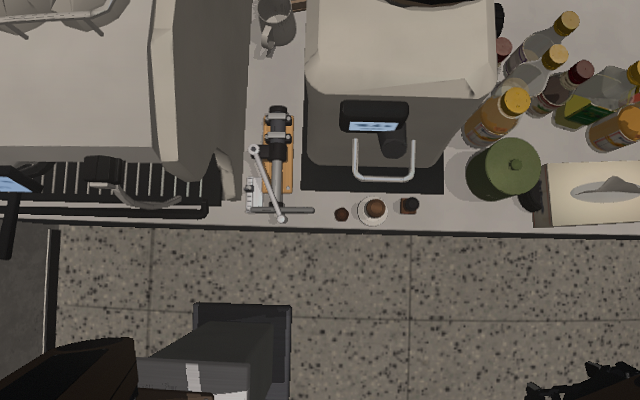

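View pics/scene0.png

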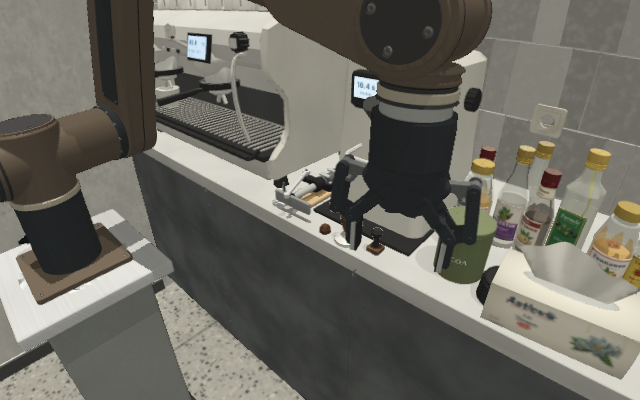

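The top view shows the foot bar at about (248–314, 210), the lever from its pivot at (254,149) to its knob at (281,219), and the rule and clip near (250,190). The truffle, tamper and stamp stand at (341,214), (373,209) and (409,206). Next I'll zoom in and measure.

```bash
cat > h.py <<'E'
import cv2,numpy as np
def ray(info,px,T=None):
    """world origin and directions of pixels"""
    u=cv2.undistortPoints(np.array(px,float).reshape(-1,1,2),info["camera_matrix"],np.array(info["D"]))[:,0]
    d=np.c_[u[:,0],-u[:,1],-np.ones(len(u))]
    C=np.linalg.inv(info["world_to_cam"]) if T is None else T
    return C[:3,3],d@C[:3,:3].T
def onz(info,px,z,T=None):
    o,d=ray(info,px,T); return o+d*((z-o[2])/d[:,2])[:,None]
def crop(p,x0,y0,x1,y1,s,name):
    cv2.imwrite(name,cv2.resize(p[y0:y1,x0:x1,::-1],None,fx=s,fy=s,interpolation=cv2.INTER_CUBIC))
E
python3 - <<'E'
from h import *; from station import r
t=np.load("pics/top0.npz"); p=t["p"];d=t["d"]; i=r.camera_info("top")
crop(p,235,95,335,235,4.2,"pics/c1.png")
g=[(254,149),(281,219),(248,211),(314,210),(341,214),(373,209),(409,206),(279,108),(278,190)]
for q in g:
    z=d[q[1],q[0]]; o,dd=ray(i,[q]); print(q,np.round((o+dd*z)[0],4))
E
```

```text
(254, 149) [ 0.5554 -0.1679  0.0717]
(281, 219) [ 0.4294 -0.2217  0.069 ]
(248, 211) [ 0.4465 -0.1514  0.0111]
(314, 210) [ 0.4527 -0.2782  0.0007]
(341, 214) [ 0.4446 -0.3301  0.0239]
(373, 209) [ 0.4507 -0.385   0.0808]
(409, 206) [ 0.4597 -0.4525  0.059 ]
(279, 108) [ 0.6386 -0.2086  0.0547]
(278, 190) [ 0.4843 -0.212   0.0471]
```

View pics/c1.png

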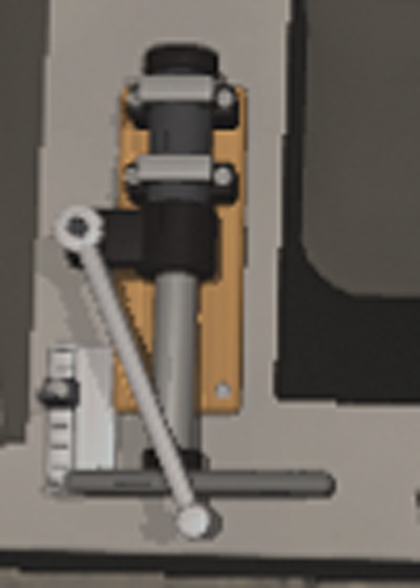

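The crop shows the pivot at (78,228), the knob at (194,520), the foot's front corners at (70,493) and (333,495), and the clip at (58,392).

Run:
```python
from h import *; from station import r
i=r.camera_info("top")
f=lambda a,b:(235+(a+.5)/4.2-.5,95+(b+.5)/4.2-.5)
P=lambda q,z:onz(i,[f(*q)],z)[0]
piv=P((78,228),.068);knob=P((194,519),.069)
fl,fr=P((68,492),.054),P((334,496),.054)
clip=P((58,403),.054)
b=[P(q,.012) for q in((240,90),(238,412))]
print("piv",piv,"knob",knob,np.linalg.norm(piv-knob)); print("foot",fl,fr,np.linalg.norm(fl-fr)); print("clip",clip)
print("board",b)
e=b[0]-b[1]; print("yaw board",np.arctan2(e[1],e[0])); e=fl-fr; print("yaw foot",np.arctan2(-e[0],e[1]))
a,c=P((177,60),.0525),P((177,260),.0565)
print(a,c,np.arctan2(*(a-c)[1::-1]))
print(P((140,560),0.0),P((10,550),0.))
o=r.get_obs();print(o['tcp_pos'],r.camera_info('wrist')['mount'])
```

```text
piv [ 0.55637816 -0.16578549  0.068     ] knob [ 0.43081811 -0.22132248  0.069     ] 0.13729779164945602
foot [ 0.44202617 -0.16413919  0.054     ] [ 0.44340419 -0.28035675  0.054     ] 0.11622573487742029
clip [ 0.48103587 -0.15804695  0.054     ]
board [array([ 0.63578601, -0.22945355,  0.012     ]), array([ 0.48401344, -0.23389506,  0.012     ])]
yaw board 0.02925592054857048
yaw foot 0.011856719032014464
[ 0.63744351 -0.20417863  0.0525    ] [ 0.54538624 -0.20833626  0.0565    ] 0.04513286443704587
[ 0.41545528 -0.18983102  0.        ] [ 0.41832992 -0.1289938   0.        ]
[ 0.20122806 -0.64372673  0.24703972] [[ 4.92404033e-04  9.50249071e-01  3.11490708e-01  7.94788136e-02]
 [ 9.99999713e-01 -2.88368921e-04 -7.01085415e-04  7.67295367e-04]
 [-5.76381525e-04  3.11490964e-01 -9.50248940e-01 -1.25632499e-01]
 [ 0.00000000e+00  0.00000000e+00  0.00000000e+00  1.00000000e+00]]
```

Request:
send_rows(
  moves=[
    [20,39,0,-0.03],
    [20,39,0,-0.03],
    [20,39,0,-0.03],
    [20,39,0,-0.03],
    [20,39,0,-0.03],
    [20,39,0,-0.03],
    [20,39,0,-0.03],
    [20,39,0,-0.03],
    [20,38,0,-0.03],
    [20,38,0,0],
  ],
  fingers=255,
  grip_force=40,
)

```text
time: 1.1
tcp_pos: [0.4015, -0.2544, 0.2479]
tool_rot: [[0.999, 0.032, -0.0], [0.032, -0.999, 0.0], [-0.0, -0.0, -1.0]]
ft_force: [1.1, -0.1, 0.6]
opening: 0.003
grasp_force: 0.0
```

Request:
send_rows(
  moves=[
    [0,0,-16,0],
    [0,0,-16,0],
    [0,0,-16,0],
    [0,0,-16,0],
    [0,0,-16,0],
    [0,0,-16,0],
    [0,0,-16,0],
    [0,0,-16,0],
    [0,0,0,0],
    [0,0,0,0],
  ],
)

```text
time: 2.1
tcp_pos: [0.4011, -0.2561, 0.1202]
tool_rot: [[0.999, 0.033, -0.001], [0.033, -0.999, 0.001], [-0.001, -0.001, -1.0]]
ft_force: [1.2, 0.2, 0.1]
opening: -0.005
grasp_force: 0.0
```

```bash
cat > w.py <<'E'
from h import *; from station import r
def wcam():
    o=r.get_obs(); p,d=r.read_camera("wrist"); i=r.camera_info("wrist")
    T=np.eye(4);T[:3,:3]=o["tool_rot"];T[:3,3]=o["tcp_pos"]; return o,p,d,i,T@i["mount"]
E
python3 - <<'E'
from w import *
o,p,d,i,T=wcam(); cv2.imwrite("pics/w1.png",p[:,:,::-1]); np.savez("pics/w1.npz",p=p,d=d,T=T)
print(o["time"],o["tcp_pos"],o["tool_rot"],o["opening"],o["ft_force"],i["camera_matrix"],i["D"])
E
```

```text
2.1 [ 0.40113029 -0.25605463  0.12015743] [[ 9.99460676e-01  3.28306307e-02 -7.12292859e-04]
 [ 3.28311613e-02 -9.99460633e-01  7.46400860e-04]
 [-6.87403861e-04 -7.69383710e-04 -9.99999468e-01]] -0.004576869994668782 [1.15391025 0.22140573 0.10691953] [[282.0217153    0.         319.37861331]
 [  0.         282.0217153  203.08195641]
 [  0.           0.           1.        ]] [-0.008265  0.        0.        0.        0.      ]
```

View pics/w1.png

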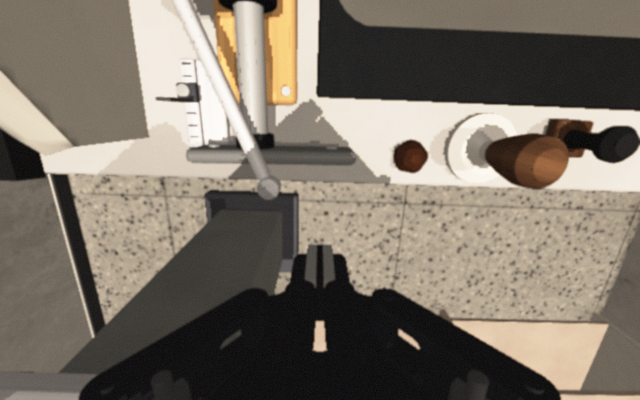

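The wrist view shows the foot bar at rows 147–163 and columns 187–355. The knob is at (268,187), and the clip at (183,90) has a thin plate near row 99. I'll zoom in on the clip and foot.

Run:
```python
from w import *
t=np.load("pics/w1.npz"); p,d,T=t["p"],t["d"],t["T"]; i=r.camera_info("wrist")
crop(p,145,70,275,200,4.5,"pics/c2.png")
def pt(u,v):
    o,dd=ray(i,[(u,v)],T); return np.round((o+dd*d[v,u])[0]*1000,1)
for v in range(84,106,2): print(v,[tuple(pt(u,v)) for u in(165,172,183,194)])
for v in range(142,170,3): print(v,pt(200,v),pt(320,v))
```

```text
84 [(np.float64(497.4), np.float64(-128.8), np.float64(-0.3)), (np.float64(497.5), np.float64(-134.8), np.float64(0.4)), (np.float64(496.1), np.float64(-154.6), np.float64(24.5)), (np.float64(496.8), np.float64(-160.0), np.float64(18.1))]
86 [(np.float64(495.8), np.float64(-128.7), np.float64(-0.1)), (np.float64(496.0), np.float64(-134.4), np.float64(-0.1)), (np.float64(494.8), np.float64(-154.0), np.float64(23.5)), (np.float64(495.4), np.float64(-159.5), np.float64(17.4))]
88 [(np.float64(494.4), np.float64(-127.9), np.float64(-1.2)), (np.float64(494.5), np.float64(-134.4), np.float64(0.4)), (np.float64(493.4), np.float64(-154.0), np.float64(23.8)), (np.float64(494.0), np.float64(-159.8), np.float64(18.3))]
90 [(np.float64(492.9), np.float64(-127.3), np.float64(-2.0)), (np.float64(493.0), np.float64(-133.8), np.float64(-0.5)), (np.float64(492.0), np.float64(-154.2), np.float64(24.7)), (np.float64(492.5), np.float64(-160.2), np.float64(19.7))]
92 [(np.float64(491.2), np.float64(-128.7), np.float64(1.2)), (np.float64(491.4), np.float64(-134.6), np.float64(1.6)), (np.float64(490.6), np
[... 1368 characters left out ...]
4(482.2), np.float64(-133.1), np.float64(0.8)), (np.float64(482.4), np.float64(-142.0), np.float64(0.5)), (np.float64(482.6), np.float64(-156.6), np.float64(13.7))]
142 [ 453.5 -158.3   13.2] [ 455.4 -255.7    0.8]
145 [ 451.1 -158.    13. ] [ 4.528e+02 -2.558e+02 -2.000e-01]
148 [ 453.5 -172.2   47.8] [ 454.9 -255.7   37.7]
151 [ 451.9 -173.5   51.3] [ 454.5 -255.7   50.3]
154 [ 450.3 -174.5   54.4] [ 452.7 -255.7   52.5]
157 [ 448.3 -174.4   54.5] [ 450.9 -255.8   54.1]
160 [ 445.9 -173.3   52.4] [ 449.  -255.9   54.6]
163 [ 433.9 -151.4    0.7] [ 446.7 -255.9   53.1]
166 [ 431.  -150.6   -0.5] [ 4.345e+02 -2.564e+02 -2.000e-01]
169 [ 4.283e+02 -1.504e+02 -4.000e-01] [ 431.7 -256.5   -0.9]
```

View pics/c2.png

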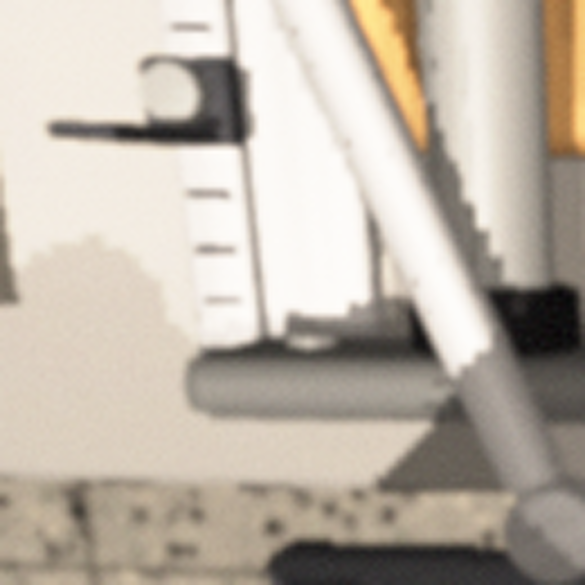

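Request:
send_rows(
  moves=[
    [0,0,-15,0],
    [0,0,-15,0],
    [0,0,-15,0],
    [0,0,-15,0],
    [0,0,-15,0],
    [0,0,0,0],
    [7,0,0,0],
    [7,0,0,0],
    [7,0,0,0],
    [0,0,0,0],
  ],
)

```text
time: 3.15
tcp_pos: [0.424, -0.2569, 0.0464]
tool_rot: [[0.999, 0.034, 0.002], [0.034, -0.999, -0.002], [0.002, 0.002, -1.0]]
ft_force: [-0.5, -0.1, 0.5]
opening: 0.004
grasp_force: 0.0
```

Request:
send_rows(
  moves=[
    [5,0,0,0],
    [5,0,0,0],
    [5,0,0,0],
    [5,0,0,0],
    [5,0.5,0,0],
    [5,0,0,0],
    [5,0.5,0,0],
    [5,0,0,0],
    [3,0,0,0],
    [0,0,0,0],
  ],
)

```text
time: 4.15
tcp_pos: [0.4651, -0.2557, 0.0453]
tool_rot: [[0.999, 0.033, -0.002], [0.033, -0.999, -0.0], [-0.002, 0.0, -1.0]]
ft_force: [-5.7, -1.9, 3.6]
opening: -0.0
grasp_force: 2.6
```

Run:
```python
from w import *
o,p,d,i,T=wcam(); np.savez("pics/w2.npz",p=p,d=d,T=T)
print(o["time"],o["tcp_pos"],o["ft_force"])
cv2.imwrite("pics/w2.png",p[:,:,::-1])
```

```text
4.15 [ 0.4650555  -0.25570892  0.04528893] [-5.7484963  -1.94203958  3.56616321]
```

View pics/w2.png

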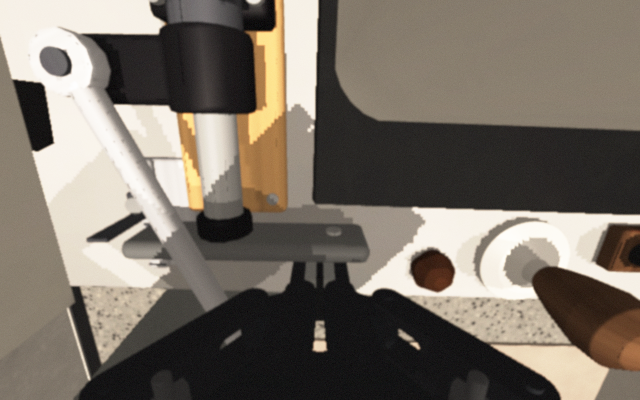

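The foot spans columns 123–368, with its front edge near row 262. The clip plate runs from (88,240) to (140,215), and the finger is on the foot well clear of the lever. I'll measure the remaining gap between foot and plate.

```bash
cat > gap.py <<'E'
from w import *
def gap(p,d,T,i,yaw=None,lim=290,verbose=1):
    v,u=np.mgrid[180:lim,60:380]; u=u.ravel();v=v.ravel()
    o,dd=ray(i,np.c_[u,v],T); X=(o+dd*d[v,u][:,None])*1000
    top=(X[:,2]>50.5)&(X[:,2]<57); 
    # edge: last row per column whose depth is on the top plane, refined on plane z=54
    def low(us,ymin,ymax):
        R=[]
        for c in us:
            m=top&(u==c)&(X[:,1]>ymin)&(X[:,1]<ymax)
            if m.sum()>=2:
                vb=v[m].max(); R.append(np.r_[c,vb,onz(i,[(c,vb+.5)],.054,T)[0]*1000])
        return np.array(R)
    F=low(range(100,370),-285,-163); Cl=low(range(60,150),-162,-140)
    return F,Cl
if __name__=="__main__":
    import sys
    t=np.load(sys.argv[1]); F,Cl=gap(t["p"],t["d"],t["T"],r.camera_info("wrist"))
    np.set_printoptions(precision=1,suppress=True); print(F[::10]); print(Cl)
    crop(t["p"],75,200,195,280,6,sys.argv[1].replace(".npz","c.png"))
E
python3 gap.py pics/w2.npz
```

```text
[[ 122.   252.   479.3 -164.5   54. ]
 [ 132.   258.   476.3 -168.6   54. ]
 [ 142.   258.   476.4 -173.3   54. ]
 [ 152.   258.   476.6 -178.    54. ]
 [ 162.   258.   476.8 -182.7   54. ]
 [ 196.   245.   484.1 -199.4   54. ]
 [ 206.   259.   477.  -203.3   54. ]
 [ 216.   259.   477.1 -208.    54. ]
 [ 226.   260.   476.8 -212.6   54. ]
 [ 236.   260.   476.9 -217.3   54. ]
 [ 246.   261.   476.6 -221.9   54. ]
 [ 256.   261.   476.7 -226.6   54. ]
 [ 266.   261.   476.9 -231.3   54. ]
 [ 276.   261.   477.  -236.    54. ]
 [ 286.   261.   477.2 -240.7   54. ]
 [ 296.   276.   469.3 -245.4   54. ]
 [ 306.   269.   473.2 -250.1   54. ]
 [ 316.   268.   473.9 -254.8   54. ]
 [ 326.   268.   474.1 -259.5   54. ]
 [ 336.   276.   469.9 -264.5   54. ]
 [ 346.   276.   470.1 -269.3   54. ]
 [ 356.   262.   477.8 -273.5   54. ]
 [ 366.   261.   478.5 -278.1   54. ]]
[[  86.   240.   484.9 -149.    54. ]
 [  87.   241.   484.4 -149.3   54. ]
 [  88.   241.   484.4 -149.8   54. ]
 [  89.   241.   484.4 -150.3   54. ]
 [  90.   241.   484.4 -150.7   54. ]
 [  91.   241.   484.4 -151.2   54. ]
 [  92.   241.   484.4 -151.7   54. ]
 [  93.   241.   484.5 -152.1   54. ]
 [  94.   241.   484.5 -152.6   54. ]
 [  95.   241.   484.5 -153.    54. ]
 [  96.   241.   484.5 -153.5   54. ]
 [  97.   241.   484.5 -154.    54. ]
 [  98.   241.   484.5 -154.4   54. ]
 [  99.   241.   484.6 -154.9   54. ]
 [ 100.   241.   484.6 -155.4   54. ]
 [ 101.   241.   484.6 -155.8   54. ]
 [ 102.   241.   484.6 -156.3   54. ]
 [ 103.   241.   484.6 -156.8   54. ]
 [ 104.   241.   484.6 -157.2   54. ]
 [ 105.   241.   484.7 -157.7   54. ]
 [ 106.   241.   484.7 -158.1   54. ]
 [ 107.   241.   484.7 -158.6   54. ]
 [ 108.   241.   484.7 -159.1   54. ]
 [ 109.   240.   485.2 -159.6   54. ]
 [ 110.   240.   485.3 -160.1   54. ]]
```

View pics/w2c.png

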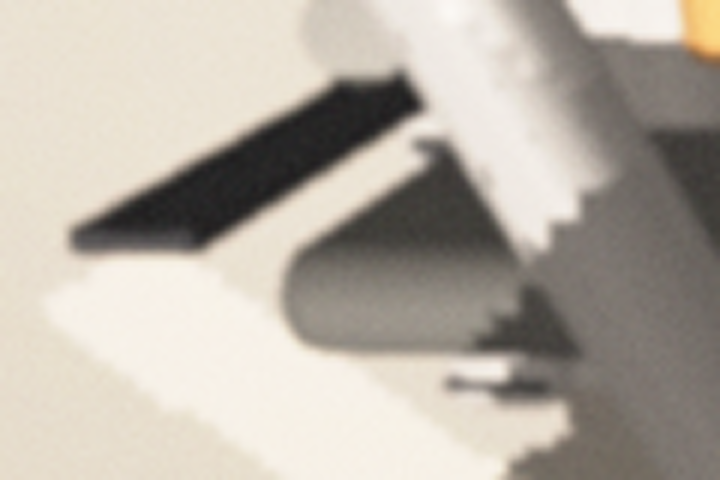

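Run:
```python
from w import *
i=r.camera_info("wrist"); np.set_printoptions(precision=2,suppress=True,linewidth=150)
for f,c0,c1,v0,v1 in(("w1",200,240,144,166),("w1",285,345,144,168),("w2",255,290,222,266),("w2",130,160,236,266)):
    t=np.load(f"pics/{f}.npz"); v,u=np.mgrid[v0:v1,c0:c1]
    o,dd=ray(i,np.c_[u.ravel(),v.ravel()],t["T"]); X=(o+dd*t["d"][v,u].ravel()[:,None]).reshape(v1-v0,c1-c0,3)*1000
    X[...,0]+=.028*(X[...,1]+160)   # shear to stand x at y=-160
    m=np.median(X,1); print(f); print(np.c_[range(v0,v1),m][:, [0,1,3]].T)
```

```text
w1
[[144.   145.   146.   147.   148.   149.   150.   151.   152.   153.   154.   155.   156.   157.   158.   159.   160.   161.   162.   163.   164.
  165.  ]
 [451.61 453.15 453.17 453.04 453.01 452.83 452.31 451.79 451.16 450.55 449.85 449.25 448.62 447.92 447.22 446.54 445.75 445.01 444.28 443.16 433.2
  432.34]
 [  9.86  30.13  36.6   41.11  46.47  50.37  51.66  52.79  53.12  53.48  53.42  53.86  54.28  54.07  54.02  53.95  53.35  53.13  52.9   50.42  -0.06
    0.1 ]]
w1
[[144.   145.   146.   147.   148.   149.   150.   151.   152.   153.   154.   155.   156.   157.   158.   159.   160.   161.   162.   163.   164.
  165.   166.   167.  ]
 [450.94 450.07 452.28 452.31 452.27 452.19 452.18 451.86 451.34 450.77 450.16 449.49 448.89 448.26 447.55 446.88 446.19 445.47 444.72 443.98 443.1
  432.77 431.86 430.97]
 [  0.29   0.13  26.41  32.89  38.56  42.98  48.37  51.12  52.23  52.98  53.22  53.32  53.86  54.33  54.05  54.2   54.12  53.72  53.58  53.26  52.14
    0.34   0.04   0.16]]
w2
[[222.   223.   224.   225.   226.   227.   228.   229.   230.   231.   232.   233.   234.   235.  
[... 787 characters left out ...]
7  53.61  53.16  52.84   0.11   0.04
    0.09   0.01]]
w2
[[236.   237.   238.   239.   240.   241.   242.   243.   244.   245.   246.   247.   248.   249.   250.   251.   252.   253.   254.   255.   256.
  257.   258.   259.   260.   261.   262.   263.   264.   265.  ]
 [484.04 484.17 484.11 484.09 483.85 483.58 483.48 483.08 482.93 482.48 482.05 481.71 481.23 480.79 480.41 480.   479.38 478.81 478.35 477.79 477.09
  476.34 475.8  445.29 444.34 443.55 442.77 442.22 441.22 440.42]
 [ 46.36  47.76  48.7   49.78  50.34  50.83  51.73  51.96  52.77  52.85  52.98  53.31  53.37  53.51  53.78  53.95  53.81  53.69  53.86  53.74  53.5
   53.06  53.03   0.48   0.16   0.12   0.14   0.54   0.18   0.14]]
```

The foot's top edges are rounded, so I'll take the front face as the flat back face minus 10 mm. That puts it at x ≈ 474.3, against 484.4 for the mark, leaving about 10 mm to push.

Request:
send_rows(
  moves=[
    [2,0,0,0],
    [2,0,0,0],
    [2,0,0,0],
    [2,0,0,0],
    [1,0,0,0],
    [1,0,0,0],
    [0,0,0,0],
    [0,0,0,0],
    [0,0,0,0],
    [0,0,0,0],
  ],
)

```text
time: 5.2
tcp_pos: [0.4746, -0.2555, 0.0452]
tool_rot: [[0.999, 0.033, -0.002], [0.033, -0.999, 0.0], [-0.002, -0.0, -1.0]]
ft_force: [-5.6, -1.2, 3.0]
opening: 0.003
grasp_force: 2.9
```

```bash
cat > meas.py <<'E'
from w import *
def pts(d,T,i):
    v,u=np.mgrid[0:400,0:640]; o,dd=ray(i,np.c_[u.ravel(),v.ravel()],T)
    return (o+dd*d.ravel()[:,None]).reshape(400,640,3)*1000
def backface(X):
    """fit the foot's back face x = a + b*(y+160) from its points 28..47 mm up"""
    m=(X[...,2]>30)&(X[...,2]<47)&(X[...,1]<-162)&(X[...,1]>-280)
    x0=np.median(X[m&(X[...,1]<-225)][:,0]) 
    m&=abs(X[...,0]-x0)<4
    A=X[m]
    for k in range(4):
        c=np.polyfit(A[:,1]+160,A[:,0],1); e=A[:,0]-np.polyval(c,A[:,1]+160); A=A[abs(e)<max(.4,2*e.std()/(k+1))]
    return c,len(A),A[:,1].min(),A[:,1].max()
E
python3 - <<'E'
from meas import *
i=r.camera_info("wrist"); np.set_printoptions(precision=2,suppress=True)
t=np.load("pics/w2.npz"); print("before",backface(pts(t["d"],t["T"],i)))
o,p,d,i,T=wcam(); np.savez("pics/w3.npz",p=p,d=d,T=T); X=pts(d,T,i)
print(o["time"],o["tcp_pos"],o["ft_force"],backface(X))
m=(X[...,2]>50)&(X[...,2]<57)&(X[...,1]>-158)&(X[...,1]<-145)&(X[...,0]>470)
v,u=np.nonzero(m)
for c in range(u.min(),u.max()+1,4):
    s=v[u==c]
    if len(s): print(c,s.min(),s.max(),onz(i,[(c,s.max()+.5)],.054,T)[0]*1000)
cv2.imwrite("pics/w3.png",cv2.resize(p[170:330,20:240,::-1],None,fx=3.5,fy=3.5,interpolation=cv2.INTER_CUBIC))
E
```

```text
before (array([ -0.02, 484.05]), 1466, np.float64(-277.6605205566765), np.float64(-164.3737935136279))
5.2 [ 0.47 -0.26  0.05] [-5.64 -1.16  2.98] (array([  0.01, 551.51]), 37, np.float64(-275.24912641331844), np.float64(-223.0109470579255))
91 256 259 [ 484.58 -148.94   54.  ]
95 254 260 [ 484.11 -150.72   54.  ]
99 252 260 [ 484.18 -152.62   54.  ]
103 253 260 [ 484.25 -154.52   54.  ]
107 253 260 [ 484.32 -156.41   54.  ]
111 253 260 [ 484.39 -158.31   54.  ]
115 258 258 [ 485.53 -160.41   54.  ]
```

View pics/w3.png

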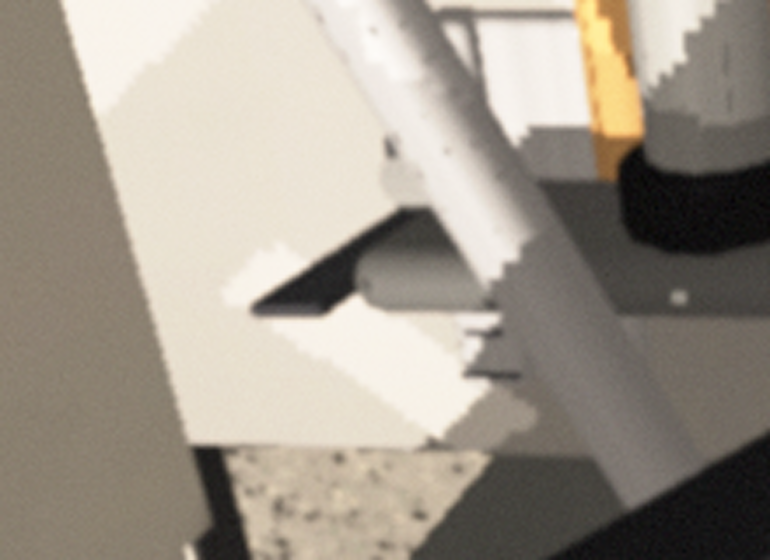

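The foot's left end at crop (360–480, 310) is now nearly level with the plate's front edge at (255–325, 315). I'll refit the back face.

```bash
cat >> meas.py <<'E'
def back2(X,lo,hi):
    m=(X[...,2]>30)&(X[...,2]<47)&(X[...,1]<-162)&(X[...,1]>-280)&(X[...,0]>lo)&(X[...,0]<hi)
    A=X[m]; A=A[abs(A[:,0]-np.median(A[:,0]))<4]
    for k in range(5):
        c=np.polyfit(A[:,1]+160,A[:,0],1); e=A[:,0]-np.polyval(c,A[:,1]+160); A=A[abs(e)<max(.5,2*e.std())]
    return c,len(A),A[:,1].min(),A[:,1].max()
E
python3 - <<'E'
from meas import *
i=r.camera_info("wrist"); np.set_printoptions(precision=3,suppress=True)
for f,lo,hi in(("w1",449,457),("w2",480,488),("w3",488,498)):
    t=np.load(f"pics/{f}.npz"); X=pts(t["d"],t["T"],i); print(f,t["T"][:3,3],back2(X,lo,hi))
# plate front corner and foot top profile in w3
for c in (132,140,148): print(c,[(v,*np.round(X[v,c][[0,2]],1)) for v in range(240,262,2)])
# plate top: where is its height
print([(v,*np.round(X[v,103],1)) for v in range(246,264,1)])
E
```

```text
w1 [ 0.481 -0.254  0.246] (array([ -0.016, 453.31 ]), 326, np.float64(-277.8369827505991), np.float64(-166.45581924371433))
w2 [ 0.545 -0.254  0.171] (array([ -0.015, 484.033]), 1633, np.float64(-277.9184595543202), np.float64(-164.3737935136279))
w3 [ 0.555 -0.254  0.171] (array([ -0.017, 493.428]), 1663, np.float64(-277.48978461200954), np.float64(-163.81295631096862))
132 [(240, np.float64(493.9), np.float64(51.0)), (242, np.float64(493.0), np.float64(51.4)), (244, np.float64(493.3), np.float64(53.8)), (246, np.float64(492.1), np.float64(53.5)), (248, np.float64(490.9), np.float64(53.3)), (250, np.float64(490.0), np.float64(53.5)), (252, np.float64(488.7), np.float64(53.0)), (254, np.float64(487.7), np.float64(53.2)), (256, np.float64(486.7), np.float64(53.3)), (258, np.float64(554.6), np.float64(170.7)), (260, np.float64(452.9), np.float64(0.1))]
140 [(240, np.float64(493.6), np.float64(50.2)), (242, np.float64(493.3), np.float64(51.7)), (244, np.float64(493.0), np.float64(53.1)), (246, np.float64(492.2), np.float64(53.4)), (248, np.float64(491.0), np.float64(53.1)), (250, np.flo
[... 1191 characters left out ...]
53, np.float64(486.1), np.float64(-152.3), np.float64(50.3)), (254, np.float64(486.3), np.float64(-153.2), np.float64(51.6)), (255, np.float64(486.1), np.float64(-153.6), np.float64(52.2)), (256, np.float64(486.3), np.float64(-154.5), np.float64(53.4)), (257, np.float64(486.1), np.float64(-154.8), np.float64(53.9)), (258, np.float64(485.9), np.float64(-155.2), np.float64(54.5)), (259, np.float64(485.0), np.float64(-154.6), np.float64(53.8)), (260, np.float64(484.6), np.float64(-154.7), np.float64(54.1)), (261, np.float64(451.5), np.float64(-108.8), np.float64(0.4)), (262, np.float64(450.0), np.float64(-107.6), np.float64(-0.8)), (263, np.float64(448.8), np.float64(-106.9), np.float64(-1.5))]
```

Request:
send_rows(
  moves=[
    [0.5,0,0,0],
    [0.4,0,0,0],
    [0,3,0,0],
    [-0.1,3,0,0],
    [0,3,0,0],
    [-0.1,3,0,0],
    [-0.1,3,0,0],
    [0,3,0,0],
    [0,0,0,0],
    [0,0,0,0],
  ],
)

```text
time: 6.25
tcp_pos: [0.4749, -0.2375, 0.0449]
tool_rot: [[0.999, 0.033, -0.003], [0.033, -0.999, 0.0], [-0.003, -0.0, -1.0]]
ft_force: [-5.6, -1.6, 3.3]
opening: -0.002
grasp_force: 2.9
```

```bash
cat > chk.py <<'E'
from meas import *
import sys
np.set_printoptions(precision=3,suppress=True)
o,p,d,i,T=wcam(); np.savez(f"pics/{sys.argv[1]}.npz",p=p,d=d,T=T); X=pts(d,T,i)
c,*n=back2(X,488,500); print(o["time"],o["tcp_pos"],o["ft_force"],c,n,"face at y-155:",np.polyval(c,5)-10)
m=(X[...,2]>50)&(X[...,2]<57)&(X[...,1]>-158)&(X[...,1]<-145)&(X[...,0]>470); v,u=np.nonzero(m)
L=[onz(i,[(c,v[u==c].max()+.5)],.054,T)[0]*1000 for c in np.unique(u)]
L=np.array(L); print("mark",np.median(L,0) if len(L) else None,len(L))
# lever top centreline
m=(X[...,2]>60)&(X[...,2]<72)&(X[...,0]>480)&(X[...,0]<540)&(X[...,1]>-230)&(X[...,1]<-150)
A=X[m]
if len(A)>30:
    k=np.polyfit(A[:,0]-556,A[:,1],1); print("lever dir",np.arctan(k[0]),"y at pivot",k[1])
E
python3 chk.py w4
```

```text
6.25 [ 0.475 -0.237  0.045] [-5.623 -1.629  3.264] [ -0.017 493.991] [1684, np.float64(-277.4008265599385), np.float64(-164.43716250840572)] face at y-155: 483.9069257424239
mark [ 484.345 -154.265   54.   ] 22
lever dir 0.4541779068476997 y at pivot -167.2954115581781
```

Request:
send_rows(
  moves=[
    [0.4,0,0,0],
    [0,0,0,0],
    [0,3,0,0],
    [-0.1,3,0,0],
    [0,3,0,0],
    [-0.1,3,0,0],
    [0,3,0,0],
    [-0.1,3,0,0],
    [0,0,0,0],
    [0,0,0,0],
  ],
)

```text
time: 7.3
tcp_pos: [0.4751, -0.2203, 0.0454]
tool_rot: [[0.999, 0.034, -0.003], [0.034, -0.999, -0.002], [-0.003, 0.001, -1.0]]
ft_force: [-7.2, -4.4, 3.1]
opening: 0.003
grasp_force: 4.1
```

```bash
python3 chk.py w5
```

```text
7.3 [ 0.475 -0.22   0.045] [-7.152 -4.353  3.136] [ -0.017 494.531] [1740, np.float64(-277.4204246334452), np.float64(-164.21553965458068)] face at y-155: 484.44605942154686
mark [ 484.424 -153.714   54.   ] 22
lever dir 0.5405478919872345 y at pivot -161.03519955218195
```

Request:
send_rows(
  moves=[
    [0,2.5,0,0],
    [-0.1,2.5,0,0],
    [0,2.5,0,0],
    [-0.1,2.5,0,0],
    [0,2.5,0,0],
    [-0.1,2.5,0,0],
    [0,2.5,0,0],
    [-0.1,2.5,0,0],
    [0,0,0,0],
    [0,0,0,0],
  ],
)

```text
time: 8.35
tcp_pos: [0.4746, -0.2003, 0.0455]
tool_rot: [[0.999, 0.034, -0.003], [0.034, -0.999, -0.002], [-0.003, 0.001, -1.0]]
ft_force: [-7.4, -3.5, 4.5]
opening: 0.0
grasp_force: 4.6
```

```bash
python3 chk.py w6
```

```text
8.35 [ 0.475 -0.2    0.046] [-7.449 -3.47   4.474] [ -0.016 494.42 ] [1721, np.float64(-277.8884004630567), np.float64(-164.55349785497486)] face at y-155: 484.3386568221037
mark [ 484.441 -153.92    54.   ] 22
lever dir 0.36927425508509 y at pivot -160.43436373045319
```

Request:
send_rows(
  moves=[
    [0,2,0,0],
    [0,2,0,0],
    [0,2,0,0],
    [-0.1,2,0,0],
    [0,2,0,0],
    [0,1,0,0],
    [0,1,0,0],
    [0,0,0,0],
    [0,0,0,0],
    [0,0,0,0],
  ],
)

```text
time: 9.4
tcp_pos: [0.4745, -0.1887, 0.0455]
tool_rot: [[0.999, 0.034, -0.003], [0.034, -0.999, -0.002], [-0.003, 0.002, -1.0]]
ft_force: [-7.4, -6.9, 3.5]
opening: -0.001
grasp_force: 5.0
```

```bash
python3 chk.py w7
```

```text
9.4 [ 0.475 -0.189  0.046] [-7.409 -6.923  3.539] [ -0.018 494.403] [1798, np.float64(-277.4729731033906), np.float64(-168.3170892311643)] face at y-155: 484.3145018997012
mark [ 483.88  -153.771   54.   ] 21
lever dir 0.24110506992084857 y at pivot -160.02316833857327
```

Request:
send_rows(
  moves=[
    [0,1,0,0],
    [0,0,0,0],
    [0,1,0,0],
    [0,0,0,0],
    [0,1,0,0],
    [0,0,0,0],
    [0,0,0,0],
    [0,0,0,0],
    [0,0,0,0],
    [0,0,0,0],
  ],
)

```text
time: 10.45
tcp_pos: [0.4749, -0.1876, 0.0459]
tool_rot: [[0.999, 0.035, -0.002], [0.035, -0.999, -0.006], [-0.002, 0.006, -1.0]]
ft_force: [-8.6, -11.7, 3.4]
opening: -0.002
grasp_force: 7.3
```

```bash
python3 chk.py w8; python3 -c "
from h import *
p=np.load('pics/w8.npz')['p']; cv2.imwrite('pics/w8.png',p[:,:,::-1])"
```

```text
10.45 [ 0.475 -0.188  0.046] [ -8.645 -11.695   3.37 ] [ -0.018 494.843] [1739, np.float64(-277.6788854023207), np.float64(-168.88447806912401)] face at y-155: 484.75463027454174
mark [ 484.02  -153.564   54.   ] 21
lever dir 0.22323770872814627 y at pivot -160.58390876263692
```

View pics/w8.png

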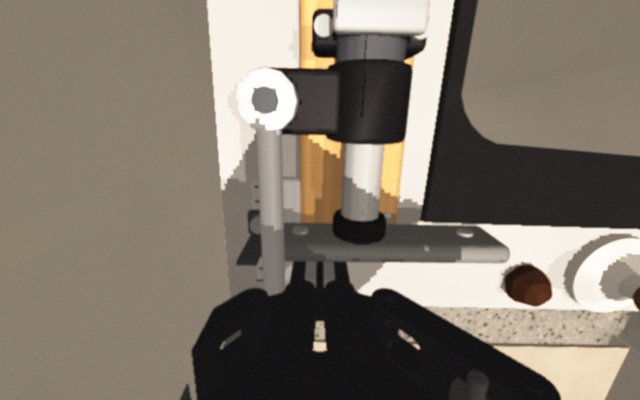

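The lever now lies along the leg, from (265,100) to (274,290), with the finger against it and the foot, and the force is building against the stop. I'll check the lever's angle numerically.

Run:
```python
from meas import *
i=r.camera_info("wrist")
for f in("w7","w8"):
    t=np.load(f"pics/{f}.npz"); X=pts(t["d"],t["T"],i)
    C=[]
    for x in range(497,535,3):
        m=(abs(X[...,0]-x)<1.5)&(X[...,2]>60)&(X[...,2]<71)&(X[...,1]>-195)&(X[...,1]<-140)
        y=X[m][:,1]
        if len(y)>10: C.append((x,(np.percentile(y,2)+np.percentile(y,98))/2,np.ptp(y)))
    C=np.array(C); k=np.polyfit(C[:,0],C[:,1],1); print(f,np.arctan(k[0]),np.polyval(k,556),C[:,2].round(1))
    L=[]
    for x in range(504,516,2):
        m=(abs(X[...,0]-x)<1)&(X[...,2]>35)&(X[...,2]<50)&(X[...,1]>-222)&(X[...,1]<-190); y=X[m][:,1]
        if len(y)>10: L.append((x,(np.percentile(y,2)+np.percentile(y,98))/2))
    L=np.array(L); print("leg",np.arctan(np.polyfit(L[:,0],L[:,1],1)[0]) if len(L)>2 else None, L[:,1].mean() if len(L) else None)
o=r.get_obs(); print(o["ft_force"],o["time"])
```

```text
w7 0.007555272582099067 -160.23159739135363 [23.8 23.7 23.6 23.5 23.5 23.4 23.3 23.3 23.3 23.3 23.4 23.1 23. ]
leg 0.06896549464699216 -207.25599681072308
w8 0.006272664518934201 -160.28147378637746 [23.7 23.4 23.5 23.4 23.3 23.5 23.1 23.3 23.5 23.2 23.  23.  22.9]
leg 0.069010554655697 -207.2051488926148
[ -8.91283561 -12.28288433   1.75708172] 10.5
```

Run:
```python
from meas import *
i=r.camera_info("wrist")
for f in("w6","w7","w8"):
    t=np.load(f"pics/{f}.npz"); X=pts(t["d"],t["T"],i)
    C=[]
    for x in range(497,537,3):
        m=(abs(X[...,0]-x)<1.5)&(X[...,2]>64)&(X[...,2]<71)&(X[...,1]>-205)&(X[...,1]<-153)
        y=X[m][:,1]
        if len(y)>10: C.append((x,np.median(y),np.ptp(y)))
    C=np.array(C); k=np.polyfit(C[:,0],C[:,1],1); print(f,np.arctan(k[0]),np.polyval(k,556),C[:,2].round(1))
```

```text
w6 0.15116683260968802 -168.04169035930803 [9.1 9.1 9.4 9.3 9.7 9.5 9.7 9.4 9.3 9.  9.  9.2 9.9 9.3]
w7 0.014644841957674936 -167.56278054624357 [9.  8.8 9.2 8.7 8.8 9.1 9.1 9.2 9.  9.4 9.  8.9 9.2 9. ]
w8 0.016118590099196944 -167.44083559427762 [8.8 8.6 9.1 8.6 8.7 9.  8.8 9.2 9.2 8.8 9.1 9.1 8.7 9.2]
```

Request:
send_rows(
  moves=[
    [-0.2,-0.5,0,0],
    [-0.2,-0.5,0,0],
    [0,0,0,0],
    [0,0,0,0],
    [0,0,0,0],
    [0,0,0,0],
    [0,0,0,0],
    [0,0,0,0],
    [0,0,0,0],
    [0,0,0,0],
  ],
)

```text
time: 11.5
tcp_pos: [0.4748, -0.1877, 0.0459]
tool_rot: [[0.999, 0.034, -0.001], [0.034, -0.999, -0.004], [-0.001, 0.004, -1.0]]
ft_force: [-6.7, -8.1, 2.6]
opening: 0.001
grasp_force: 6.9
```

```bash
python3 chk.py w9
```

```text
11.5 [ 0.475 -0.188  0.046] [-6.7   -8.125  2.623] [ -0.018 494.731] [1748, np.float64(-277.4645529747868), np.float64(-169.14189822612576)] face at y-155: 484.64132738833445
mark [ 483.902 -153.635   54.   ] 21
lever dir 0.22351198609408046 y at pivot -160.58881151306647
```

Request:
send_rows(
  moves=[
    [-0.3,0,0,0],
    [0,0,0,0],
    [0,0,0,0],
    [0,0,0,0],
    [0,0,0,0],
    [0,0,0,0],
    [0,0,0,0],
    [0,0,0,0],
    [0,0,0,0],
    [0,0,0,0],
  ],
)

```text
time: 12.55
tcp_pos: [0.4748, -0.1877, 0.0459]
tool_rot: [[0.999, 0.034, -0.001], [0.034, -0.999, -0.005], [-0.001, 0.004, -1.0]]
ft_force: [-5.7, -8.5, 2.1]
opening: 0.0
grasp_force: 6.8
```

```bash
python3 chk.py w10; python3 -c "
from station import r
print(r.close_job())"
```

```text
12.55 [ 0.475 -0.188  0.046] [-5.748 -8.511  2.07 ] [ -0.018 494.674] [1749, np.float64(-277.857742006798), np.float64(-169.0162557637513)] face at y-155: 484.58361994281324
mark [ 483.859 -153.638   54.   ] 21
lever dir 0.22570418689445484 y at pivot -160.51709574978952
the job is handed in; nothing more can be done
None
```

I handed the job in at 12.6 s. The last reading put the foot's face about 0.7 mm past the mark (0.4 mm against the average of all readings), still held against its spring. The lever is shut along the leg, it was not touched until the foot was at the mark, and the arm never went near the other items.

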